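# Find the tight place on the lathe bed and park the tailstock clear of it

## Robot

A 6-joint arm with a two-finger parallel gripper is mounted at the origin on the work surface. World frame = base frame: x ahead of the robot, y to its left, z up, the work surface at z = 0. Lengths are in mm, angles in degrees, forces in N, time in s.
With the tool pointing down it reaches from about 300 to 850 mm from the base axis. Payload 4.2 kg.
Tool frame: the origin (TCP) lies midway between the tips of the shut fingers; the grasp point (between the pads) lies 19 mm behind it (env.grasp_offset is the distance from the TCP to the grasp point, in mm); z points along the fingers, y is the line along which they close (so a half turn about z gives the same grasp; the last joint's range is limited). The gripper opens to 91 mm and grips with 3 to 60 N. Pads are 32 mm wide; open, the fingers measure 118 mm over their backs; the gripper's body (76 mm by 178 mm) begins 60 mm behind the grasp point.
Start: joints at [-65.833, 18.312, 89.639, -0, 72.044, -1.146], TCP at [245.856, -519.806, 213.976] pointing down, gripper open.
Joint ranges: [-177.97, 177.97], [-48.28, 115.42], [12.27, 149.76], [-77.06, 257.06], [2.81, 150.46], [-146.56, 146.56]. Speed limits (degrees/s): [147.25, 147.25, 180, 180, 180, 180].

## Interface

Orientations are given as [roll, pitch, yaw] about the fixed x, y, z axes, in that order (R = Rz(yaw) Ry(pitch) Rx(roll)).
In Python, from workcell import env, optics gives the robot as it stands. The module is installed in compiled form; this text tells all that it offers.
- The arm moves only by the tool send_rows, never from a script. Its argument "targets" is a list that holds one entry, the list of rows, each a list of 7 numbers: the turn, a rotation vector about the world's x, y, z scaled (see below), then the shift along the world's x, y, z scaled (see below), then the closure, from -1 (fully open) to 1 (shut). In form: [[[rx, ry, rz, x, y, z, gripper], ...]]. A call has 1 to 12 rows; each row shifts and turns the commanded pose from where the row before left it; what a row does not reach is not made up. The controller multiplies each number of a shift by 0.2 m and each number of a turn by pi/2 rad. A row lasts 1/10 s, in which the tool goes at most 50 mm and 8.59 degrees, less where a joint would pass 70% of its speed; a pose out of reach is approached as far as the arm can. A call with a number of a shift or a turn outside -1 to 1 is refused whole. A call with a gripper value outside its range is refused whole. The fingers move at their own pace and stop on an object; "grip_force" is the grip in N (left out, the last holds). Time passes only in rows, so rows that do not move let the fingers close. It gives the time, the measured TCP pose, the force, the opening and the grip force at its end, in the units of the state.
- env.state(): the state, without advancing time (a new reading comes with each control period).
- optics.grab_frame(name): name is "side" or "top" or "wrist"; returns (picture, depth): 384x512x3 uint8, red, green, blue; 384x512 float32, mm along the optical axis (not along the pixel's ray), 0 where there is no reading.
- optics.camera_info(name): a dict with "camera_matrix" (3x3 intrinsics, pixels), "k1" (the pictures are not rectified: a ray, as slopes to the right and down, at radius r is drawn at 1 + k1 r^2 times it, then the intrinsics apply), "R" (3x3) and "t" (3): a world point X has camera coordinates R X + t; the wrist camera has in their place "mount" (4x4, takes a point from camera to tool coordinates, whose origin is the TCP and whose axes are the flange's). Camera axes: x right, y down, z forward; pixel columns grow to the right and rows downward; lengths in mm; the calibration is good to about 2 mm. A picture is of the moment at which its call begins: read the wrist's pose just before it. camera_info takes no time and is no camera call.
- env.job_done(): hands the job in; it is judged then, once.
Trained networks look in the newest picture that a camera, given by its name, has taken for a name from the list of things; names that differ only in an ending like _2 or _b are one class to them, and where a whole thing is asked for, a point or a joint stands for the part that bears it (a point fixed in the world has none). Each returns a list of dicts, best first, with "conf" (0 to 1); they miss things now and then, are a little off and sometimes report something else, mostly with a low value. They report only what shows in the picture. A call takes as long as a camera call.
- optics.silhouettes(camera, name): "mask" (384x512 bool, what is visible of it) and "at" ([column, row] in pixels, amid what is visible of it).
- optics.place_of(camera, name): "at" ([column, row] in pixels: a listed point, or the origin of a listed thing).
The state is a dict: "time_s": time; "qpos": joint angles; "qvel": joint speeds; "effort": joint torques, N m; "ee_pos": TCP position; "ee_rot": TCP orientation; "force": force on the tool from outside, world axes, zero at the start; "torque": the same for the moment, N m; "gripper_width": finger opening in mm; "gripper_force": force on a finger pad.
Only numpy, scipy, OpenCV 4.12 (cv2) and the standard library are available. Lean on these libraries where they do the work, as an engineer would, in place of code of your own. Each camera call takes 0.05 s, during which the arm holds its last target. There are 200 camera calls.

## Task

The tailstock of the little bench lathe binds somewhere along its bed, and I want to stone that place. With the clamp loose, slide the tailstock gently towards the headstock until you feel it begin to bind, without forcing it into the tight place; then draw it back about 10 mm so that it sits free, and clamp it there by turning the T-bar clockwise until it is tight. Leave the other things on the bench where they are.

Things in the scene. Friction and masses are not known exactly. Their poses are not given: they have to be found in the camera images.
- lathe: Bench lathe on a 270 x 520 mm wooden board, fixed. Origin: on the bench under the bed's middle; z up, y along the bed to the headstock (casting with stepped pulley, y +103 to +218 mm, to 145 mm high), x across, away from the clamp side. Bed: steel, 62 mm wide, 420 mm long, top 70 mm above the bench. Motor, 116 mm tall, at x +78 to +152, y +17 to +180 mm.
- tailstock (a joint): Travel (m) of the tailstock along the bed, growing along the lathe's +y to the headstock; starts at 0 to 0.04, end stop 0.19. Drag 1.5 N plus 6 N per m/s. At an unseen place between 0.08 and 0.16 the bed turns tight: from there resistance grows about 4 N per mm, and it sticks until pulled back with a little less than half that force.
- centre_tip (a point): Tip of the tailstock's pointed steel centre, 120 mm above the bench, 62 mm ahead (lathe +y) of the tailstock's middle. The tailstock (0.9 kg) is a grey casting: sole 62 x 50 mm, barrel 28 mm thick and 66 mm long along y, its axis over the bed's middle line and 50 mm above the bed (top 64 mm above), a quill wheel to 74 mm behind its middle, and the clamp block at its -x side.
- clamp_block (a point): Middle of the top of the tailstock's clamp block, 65 mm to the lathe's -x side of the bed's middle line, 104 mm above the bench, level with the tailstock's middle in y; axes as the lathe's. Block: 34 mm in x, 40 mm in y, 33 mm tall; push it, or grip it along y, to slide the tailstock. The T-bar stands on it. The barrel's side is 51 mm away in x.
- clamp (a joint): Turn (rad) of the clamp screw: 0 loose, growing clockwise seen from above; starts at 0 to 0.12, ends at a stop at 1.5. Up to 1.0 it turns with an even 0.1 N m; from there it draws a shoe up against the bed and grows stiffer as it clamps. It stays where it is left.
- clamp_bar (a point): Middle of the T-bar on the clamp screw's axis, 120 mm above the bench. Dark steel bar 46 mm long, 11 mm wide, 18 mm tall (111 to 129 mm above the bench), its long side along this point's x (at joint 0 along the lathe's x, across the bed); the point turns with the bar.
- oil: Bystander: clear plastic oil bottle, 34 mm across, 85 mm tall, standing on the lathe's board behind the bed; origin under its middle.
- tool_rest: Bystander: steel T-rest taken off the lathe, 50 x 56 x 51 mm, standing on the lathe's board in front of the headstock; origin under its middle.
- jar: Bystander: glass jar with steel cap, 54 mm across, 58 mm tall, on the bench; origin under its middle.
- hammer: Bystander: small hammer, 230 mm long, lying on the bench along its x; origin under its middle.
- driver: Bystander: small screwdriver, 140 mm long, lying on the bench along its x; origin under its middle.
- caliper: Bystander: steel caliper, 200 mm long, 8 mm thick, lying on the bench along its x; origin under its middle.

How it is judged:
By the outcome, as a careful person would: the job done as asked, in the order asked, and still so for the second after the job is handed in, with the robot touching nothing.
It also fails if it takes over 61 s, if anything falls off the work surface, if the arm or the gripper's body presses on something with over 40 N, if the wrist force passes 120 N, or if a joint passes its speed limit or range.

## Working session

There is one attempt and no reset: what is moved stays moved. The work goes in short steps, Python scripts to look and compute and a tool call to move; the robot and the scene stay as the last step left them, time stands still between calls to the robot, and variables do not carry over. Pictures are saved under pics/ and viewed, at most 10 in all, crops included, and the job is handed in when it is done.

Besides the shell and the picture viewer there is one more tool, called after "Request:" as name([rows], argument=value, ...), one row to a line, values as JSON. send_rows: Moves the arm, as the interface text tells. Its arguments: {"type":"object","properties":{"targets":{"type":"array"},"grip_force":{"type":"number"}},"required":["targets"]}

```bash
mkdir -p pics; cat > h.py <<'E'
import numpy as np, cv2
from workcell import env, optics
from scipy.spatial.transform import Rotation as Ro
def cam(n, st=None):
    c=optics.camera_info(n); K=np.array(c["camera_matrix"])
    if n=="wrist":
        T=np.eye(4); T[:3,:3]=Ro.from_euler('xyz',st["ee_rot"],degrees=True).as_matrix(); T[:3,3]=st["ee_pos"]
        M=T@np.array(c["mount"]); R=M[:3,:3].T; t=-R@M[:3,3]
    else: R=np.array(c["R"]); t=np.array(c["t"])
    return K,c["k1"],R,t
def ray(n,px,st=None):
    K,k1,R,t=cam(n,st); d=np.array([(px[0]-K[0,2])/K[0,0],(px[1]-K[1,2])/K[1,1]]); s=d.copy()
    for _ in range(20): s=d/(1+k1*(s@s))
    return -R.T@t, R.T@np.array([s[0],s[1],1.0])
def at_z(n,px,z,st=None):
    o,d=ray(n,px,st); return o+d*(z-o[2])/d[2]
def proj(n,X,st=None):
    K,k1,R,t=cam(n,st); p=R@np.array(X)+t; s=p[:2]/p[2]; s=s*(1+k1*(s@s)); return K[:2,:2]@s+K[:2,2]
E
python3 - <<'E'
from h import *
Z=dict(lathe=0,centre_tip=120,clamp_block=104,clamp_bar=120,oil=12,tool_rest=12,jar=0)
ims=[]
for n in("top","side"):
    im,d=optics.grab_frame(n); im=im[:,:,::-1].copy()
    for k,z in Z.items():
        for r in optics.place_of(n,k)[:2]:
            p=r["at"]; print(n,k,round(r["conf"],2),np.round(p,1),at_z(n,p,z).round(1))
            if r["conf"]>.4: cv2.circle(im,tuple(int(v) for v in p),3,(0,0,255),1); cv2.putText(im,k[:8],(int(p[0])+4,int(p[1])),0,.35,(255,0,255),1)
    cv2.imwrite(f"pics/{n}1.png",im)
print(env.state())
E
```

```text
top lathe 0.73 [237.2 174.3] [595.6   4.2   0. ]
top centre_tip 0.27 [176.9 194.1] [519.3 182.9 120. ]
top clamp_block 0.94 [271. 190.] [530.7 -97.5 104. ]
top clamp_bar 0.62 [273.5 190.1] [ 528.4 -103.8  120. ]
top oil 0.63 [275.2 144.9] [ 689.5 -120.6   12. ]
top tool_rest 0.69 [176.  196.2] [524.6 201.1  12. ]
top jar 0.65 [109.1 235.4] [401.7 416.7   0. ]
side lathe 0.98 [230.3 204.5] [ 5.93e+02 -5.00e-01  0.00e+00]
side centre_tip 0.93 [237.7 167.6] [596.  -38.4 120. ]
side clamp_block 0.66 [268.3 170.5] [ 534.5 -109.7  104. ]
side clamp_block 0.44 [326.8 152.8] [ 464.1 -327.5  104. ]
side clamp_bar 0.52 [270.1 170.3] [516.1 -95.9 120. ]
side oil 0.54 [236.4 171.6] [ 697.9 -132.2   12. ]
side tool_rest 0.54 [189.6 241.2] [548.1 198.5  12. ]
side jar 0.81 [153.9 327.7] [404.  420.2   0. ]
{'time_s': 0.8, 'qpos': array([-6.58320602e+01,  1.83122425e+01,  8.96376660e+01,  1.01265283e-03,
        7.20441524e+01, -1.14544304e+00]), 'qvel': array([ 0.03236008, -0.01742562, -0.01975839,  0.0578214 ,  0.02221864,
        0.08008697]), 'effort': array([ 1.69526966e-04, -4.12298799e+01, -2.32217127e+01,  7.26071396e-02,
        3.75123520e-02, -1.57287388e-05]), 'ee_pos': array([ 245.87353196, -519.81038209,  213.98154554]), 'ee_rot': array([ 1.79994043e+02, -8.44444584e-04,  2.53130707e+01]), 'force': array([-0.40547633, -0.5561578 ,  0.23728618]), 'torque': array([-0.02788672,  0.00180821, -0.0658915 ]), 'gripper_force': 0.0, 'gripper_width': 91.35049387302432}
```

View pics/top1.png

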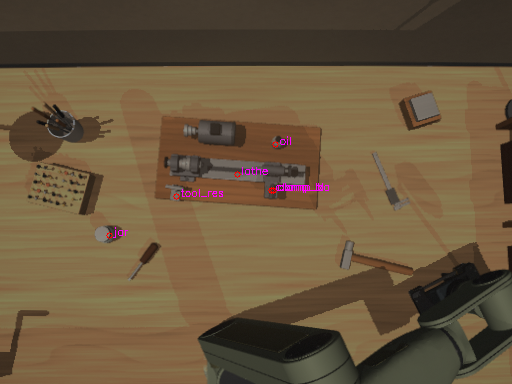

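View pics/side1.png

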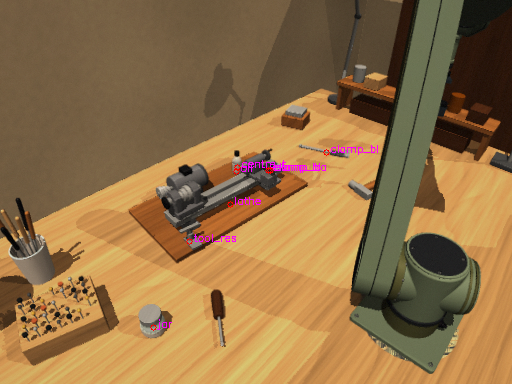

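Request:
send_rows([
  [[0,0,0.093,0.08,0.115,0.02,-1],[0,0,0.093,0.08,0.115,0.02,-1],[0,0,0.093,0.08,0.115,0.02,-1],[0,0,0.093,0.08,0.115,0.02,-1],[0,0,0.093,0.08,0.115,0.02,-1],[0,0,0.093,0.08,0.115,0.02,-1],[0,0,0.093,0.08,0.115,0.02,-1],[0,0,0.093,0.08,0.115,0.02,-1],[0,0,0.093,0.08,0.115,0.02,-1]],
])

```text
time_s: 1.7
ee_pos: [390.4, -311.8, 250.3]
ee_rot: [180.0, 0.0, 101.0]
force: [0.7, 0.4, 0.8]
gripper_width: 91.4
gripper_force: 0.0
```

Request:
send_rows([
  [[0,0,0.093,0.08,0.115,0.02,-1],[0,0,0.093,0.08,0.115,0.02,-1],[0,0,0.093,0.08,0.115,0.02,-1],[0,0,0.093,0.08,0.115,0.02,-1],[0,0,0.093,0.08,0.115,0.02,-1],[0,0,0.093,0.08,0.115,0.02,-1],[0,0,0.093,0.08,0.115,0.02,-1],[0,0,0.093,0.08,0.115,0.02,-1],[0,0,0.093,0.08,0.115,0.02,-1],[0,0,0,0,0,0,-1]],
])

```text
time_s: 2.7
ee_pos: [535.6, -103.5, 286.3]
ee_rot: [179.9, 0.1, 176.2]
force: [-0.2, -0.1, -0.2]
gripper_width: 91.1
gripper_force: 0.0
```

```bash
python3 - <<'E'
from h import *
st=env.state(); print(st["ee_pos"].round(1),st["ee_rot"].round(1),st["qpos"].round(1),st["force"].round(2),st["time_s"])
im,d=optics.grab_frame("wrist"); im=im[:,:,::-1].copy()
for k,z in dict(centre_tip=120,clamp_block=104,clamp_bar=120).items():
    for r in optics.place_of("wrist",k)[:1]:
        p=r["at"]; print(k,round(r["conf"],2),np.round(p,1),at_z("wrist",p,z,st).round(1)); cv2.circle(im,tuple(int(v) for v in p),3,(0,0,255),1)
for r in optics.silhouettes("wrist","clamp_bar")[:2]:
    m=r["mask"]; print("sil",r["conf"],r["at"],m.sum())
K,k1,R,t=cam("wrist",st)
# depth points of heights 122..132 -> bar top; 100..106 -> block top
v,u=np.mgrid[0:384:2,0:512:2]; P=[]
for a,b in zip(u.ravel(),v.ravel()):
    if d[b,a]>0:
        o,r=ray("wrist",(a,b),st); q=o+r*d[b,a]; P.append([*q,a,b])
P=np.array(P); np.save("P.npy",P)
for lo,hi in((124,134),(100,108),(66,74)):
    s=P[(P[:,2]>lo)&(P[:,2]<hi)]; print(lo,len(s),np.percentile(s[:,:2],[2,50,98],axis=0).round(1).tolist())
cv2.imwrite("pics/w1.png",im)
E
```

```text
[ 535.6 -103.5  286.3] [1.799e+02 1.000e-01 1.762e+02] [-12.2  13.5  86.1   0.1  80.4 -98.4] [-0.16 -0.12 -0.2 ] 2.7
centre_tip 0.61 [312.6 222. ] [595.1 -41.3 120. ]
clamp_block 0.7 [257.6 162.7] [ 523.6 -101.1  104. ]
clamp_bar 0.75 [262.5 162.7] [521.2 -95.6 120. ]
sil 0.64 [262.4, 162.7] 451Traceback (most recent call last):
  File "<stdin>", line 14, in <module>
  File "h.py", line 12, in ray
    K,k1,R,t=cam(n,st); d=np.array([(px[0]-K[0,2])/K[0,0],(px[1]-K[1,2])/K[1,1]]); s=d.copy()
             ~~~^^^^^^
  File "h.py", line 5, in cam
    c=optics.camera_info(n); K=np.array(c["camera_matrix"])
ValueError: time passes only in moves, steps and waits
```

```bash
cat > look.py <<'E'
from h import *
import sys
def cloud(d,st):
    K,k1,R,t=cam("wrist",st); v,u=np.mgrid[0:384,0:512]; dd=np.stack([(u-K[0,2])/K[0,0],(v-K[1,2])/K[1,1]],-1); s=dd.copy()
    for _ in range(15): s=dd/(1+k1*(s**2).sum(-1,keepdims=True))
    c=np.dstack([s*d[...,None],d]); return (c-t)@R
st=env.state(); im,d=optics.grab_frame("wrist"); P=cloud(d,st); ok=d>0
def rect(name,m):
    m=cv2.morphologyEx(m.astype(np.uint8),cv2.MORPH_OPEN,np.ones((3,3)))
    if m.sum()<20: print(name,"none"); return
    q=P[m>0][:,:2].astype(np.float32); (c,s,a)=cv2.minAreaRect(q); print(name,len(q),"z",np.median(P[m>0][:,2]).round(1),"c",np.round(c,1),"size",np.round(s,1),"ang",round(a,1))
print(st["ee_pos"].round(1),st["ee_rot"].round(1),st["time_s"])
r=optics.silhouettes("wrist","clamp_bar")
if r: m=r[0]["mask"]&ok; zt=np.median(P[m][:,2]); print(zt); rect("bar",m&(P[...,2]>118)&(P[...,2]<138))
blk=r[0]["at"] if r else (0,0)
near=np.hypot(P[...,0]-523,P[...,1]+98)<45
rect("block",ok&near&(abs(P[...,2]-104)<5)&(P[...,0]<545))
rect("bed",ok&(abs(P[...,2]-70)<4))
cv2.imwrite(sys.argv[1],im[:,:,::-1])
E
python3 look.py pics/w1.png
```

```text
[ 533.2 -106.6  285.8] [-180.    -0.   175.9] 2.95
129.13118337319693
bar 399 z 129.2 c [522.8 -98.4] size [10.8 46. ] ang 80.9
block 666 z 104.3 c [522.9 -98.2] size [39.8 34.3] ang 85.2
bed 7528 z 70.2 c [589.4   8.5] size [ 96.6 436.6] ang 2.0
```

View pics/w1.png

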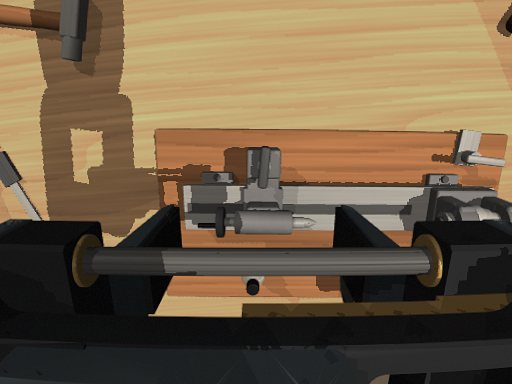

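Request:
send_rows([
  [[0,0,-0.008,-0.05,0.04,-0.1,-1],[0,0,0,0,0,-0.1,-1],[0,0,0,0,0,-0.1,-1],[0,0,0,0,0,-0.1,-1],[0,0,0,0,0,-0.1,-1],[0,0,0,0,0,-0.1,-1],[0,0,0,0,0,-0.1,-1],[0,0,0,0,0,-0.1,-1],[0,0,0,0,0,-0.1,-1],[0,0,0,0,0,-0.1,-1],[0,0,0,0,0,0,-1],[0,0,0,0,0,0,-1]],
])

```text
time_s: 4.25
ee_pos: [523.9, -98.3, 86.3]
ee_rot: [180.0, -0.0, 175.2]
force: [0.9, -0.1, -0.0]
gripper_width: 91.1
gripper_force: 0.0
```

Request:
send_rows([
  [[0,0,0,0,0,0,0.1],[0,0,0,0,0,0,0.2],[0,0,0,0,0,0,0.4],[0,0,0,0,0,0,0.6],[0,0,0,0,0,0,0.6],[0,0,0,0,0,0,0.6],[0,0,0,0,0,0,0.6]],
], grip_force=12)

```text
time_s: 4.95
ee_pos: [523.8, -97.9, 86.0]
ee_rot: [-180.0, -0.0, 175.3]
force: [-0.5, -0.5, -0.2]
gripper_width: 39.9
gripper_force: 12.0
```

Request:
send_rows([
  [[0,0,0,0.0017,0.02,0,0.6],[0,0,0,0.0017,0.02,0,0.6],[0,0,0,0.0017,0.02,0,0.6],[0,0,0,0.0017,0.02,0,0.6],[0,0,0,0.0017,0.02,0,0.6],[0,0,0,0.0017,0.02,0,0.6],[0,0,0,0.0017,0.02,0,0.6],[0,0,0,0.0017,0.02,0,0.6],[0,0,0,0.0017,0.02,0,0.6]],
])

```text
time_s: 5.85
ee_pos: [526.8, -61.5, 86.0]
ee_rot: [180.0, -0.0, 175.3]
force: [-1.0, -1.1, 1.8]
gripper_width: 39.8
gripper_force: 12.0
```

Request:
send_rows([
  [[0,0,0,0.0008,0.01,0,0.6],[0,0,0,0.0008,0.01,0,0.6]],
])

```text
time_s: 6.05
ee_pos: [527.1, -57.6, 86.0]
ee_rot: [180.0, -0.0, 175.3]
force: [-1.3, -1.9, 1.7]
gripper_width: 40.3
gripper_force: 12.0
```

Request:
send_rows([
  [[0,0,0,0.0004,0.005,0,0.6],[0,0,0,0.0004,0.005,0,0.6],[0,0,0,0.0004,0.005,0,0.6],[0,0,0,0.0004,0.005,0,0.6]],
])

```text
time_s: 6.45
ee_pos: [527.4, -53.8, 86.0]
ee_rot: [180.0, -0.0, 175.3]
force: [-2.9, -0.5, 2.2]
gripper_width: 40.1
gripper_force: 12.0
```

Request:
send_rows([
  [[0,0,0,0.0003,0.005,0,0.6],[0,0,0,0.0003,0.005,0,0.6],[0,0,0,0.0003,0.005,0,0.6],[0,0,0,0.0003,0.005,0,0.6]],
])

```text
time_s: 6.85
ee_pos: [527.8, -49.7, 86.0]
ee_rot: [180.0, -0.0, 175.3]
force: [-1.3, -2.4, 2.3]
gripper_width: 39.7
gripper_force: 12.0
```

Request:
send_rows([
  [[0,0,0,0.0003,0.005,0,0.6],[0,0,0,0.0003,0.005,0,0.6],[0,0,0,0.0003,0.005,0,0.6],[0,0,0,0.0003,0.005,0,0.6]],
])

```text
time_s: 7.25
ee_pos: [528.1, -45.7, 86.0]
ee_rot: [180.0, -0.0, 175.3]
force: [-1.4, -1.2, 3.4]
gripper_width: 39.9
gripper_force: 12.0
```

Request:
send_rows([
  [[0,0,0,0.0003,0.005,0,0.6],[0,0,0,0.0003,0.005,0,0.6],[0,0,0,0.0003,0.005,0,0.6],[0,0,0,0.0003,0.005,0,0.6]],
])

```text
time_s: 7.65
ee_pos: [528.4, -41.7, 86.0]
ee_rot: [180.0, 0.0, 175.3]
force: [-1.8, -1.4, 2.6]
gripper_width: 40.5
gripper_force: 12.0
```

Request:
send_rows([
  [[0,0,0,0.0003,0.005,0,0.6],[0,0,0,0.0003,0.005,0,0.6],[0,0,0,0.0003,0.005,0,0.6],[0,0,0,0.0003,0.005,0,0.6]],
])

```text
time_s: 8.05
ee_pos: [528.7, -37.7, 86.0]
ee_rot: [180.0, 0.0, 175.3]
force: [-1.3, -2.2, 0.6]
gripper_width: 39.9
gripper_force: 12.0
```

Request:
send_rows([
  [[0,0,0,0.0003,0.005,0,0.6],[0,0,0,0.0003,0.005,0,0.6],[0,0,0,0.0003,0.005,0,0.6],[0,0,0,0.0003,0.005,0,0.6]],
])

```text
time_s: 8.45
ee_pos: [529.0, -33.7, 86.0]
ee_rot: [180.0, 0.0, 175.3]
force: [-0.2, -2.5, 0.9]
gripper_width: 39.6
gripper_force: 12.0
```

Request:
send_rows([
  [[0,0,0,0.0004,0.005,0,0.6],[0,0,0,0.0004,0.005,0,0.6],[0,0,0,0.0004,0.005,0,0.6],[0,0,0,0.0004,0.005,0,0.6]],
])

```text
time_s: 8.85
ee_pos: [529.3, -29.7, 86.0]
ee_rot: [180.0, 0.0, 175.3]
force: [1.5, -1.4, 1.2]
gripper_width: 40.0
gripper_force: 12.0
```

Request:
send_rows([
  [[0,0,0,0.0005,0.005,0,0.6],[0,0,0,0.0005,0.005,0,0.6],[0,0,0,0.0005,0.005,0,0.6],[0,0,0,0.0005,0.005,0,0.6]],
])

```text
time_s: 9.25
ee_pos: [529.7, -25.8, 86.0]
ee_rot: [180.0, 0.0, 175.3]
force: [1.6, -1.5, 0.4]
gripper_width: 40.0
gripper_force: 12.0
```

Request:
send_rows([
  [[0,0,0,0.0005,0.005,0,0.6],[0,0,0,0.0005,0.005,0,0.6],[0,0,0,0.0005,0.005,0,0.6],[0,0,0,0.0005,0.005,0,0.6]],
])

```text
time_s: 9.65
ee_pos: [530.0, -21.7, 86.0]
ee_rot: [180.0, 0.0, 175.3]
force: [0.3, -1.0, -0.0]
gripper_width: 40.1
gripper_force: 12.0
```

Request:
send_rows([
  [[0,0,0,0.0004,0.005,0,0.6],[0,0,0,0.0004,0.005,0,0.6],[0,0,0,0.0004,0.005,0,0.6],[0,0,0,0.0004,0.005,0,0.6]],
])

```text
time_s: 10.05
ee_pos: [530.3, -17.8, 86.0]
ee_rot: [180.0, 0.0, 175.3]
force: [1.7, -1.2, 0.1]
gripper_width: 39.6
gripper_force: 12.0
```

Request:
send_rows([
  [[0,0,0,0.0004,0.005,0,0.6],[0,0,0,0.0004,0.005,0,0.6],[0,0,0,0.0004,0.005,0,0.6],[0,0,0,0.0004,0.005,0,0.6]],
])

```text
time_s: 10.45
ee_pos: [530.6, -13.7, 86.0]
ee_rot: [180.0, 0.0, 175.3]
force: [1.3, -1.6, -0.8]
gripper_width: 39.9
gripper_force: 12.0
```

Request:
send_rows([
  [[0,0,0,0.0004,0.005,0,0.6],[0,0,0,0.0004,0.005,0,0.6],[0,0,0,0.0004,0.005,0,0.6],[0,0,0,0.0004,0.005,0,0.6]],
])

```text
time_s: 10.85
ee_pos: [530.9, -9.7, 86.0]
ee_rot: [180.0, 0.0, 175.3]
force: [2.2, -1.8, 0.5]
gripper_width: 40.2
gripper_force: 12.0
```

Request:
send_rows([
  [[0,0,0,0.0004,0.005,0,0.6],[0,0,0,0.0004,0.005,0,0.6],[0,0,0,0.0004,0.005,0,0.6],[0,0,0,0.0004,0.005,0,0.6]],
])

```text
time_s: 11.25
ee_pos: [531.3, -5.7, 86.0]
ee_rot: [180.0, 0.0, 175.3]
force: [2.5, -1.0, -0.2]
gripper_width: 40.2
gripper_force: 12.0
```

Request:
send_rows([
  [[0,0,0,0.0005,0.005,0,0.6],[0,0,0,0.0005,0.005,0,0.6],[0,0,0,0.0005,0.005,0,0.6],[0,0,0,0.0005,0.005,0,0.6]],
])

```text
time_s: 11.65
ee_pos: [531.6, -1.7, 86.0]
ee_rot: [180.0, 0.0, 175.3]
force: [2.5, -1.7, -0.3]
gripper_width: 39.7
gripper_force: 12.0
```

Request:
send_rows([
  [[0,0,0,0.0005,0.005,0,0.6],[0,0,0,0.0005,0.005,0,0.6],[0,0,0,0.0005,0.005,0,0.6],[0,0,0,0.0005,0.005,0,0.6]],
])

```text
time_s: 12.05
ee_pos: [531.8, 1.2, 86.0]
ee_rot: [-179.9, -0.0, 175.3]
force: [1.1, -9.2, -0.1]
gripper_width: 39.7
gripper_force: 12.0
```

Request:
send_rows([
  [[0,0,0,-0.0006,-0.0075,0,0.6],[0,0,0,-0.0006,-0.0075,0,0.6],[0,0,0,-0.0006,-0.0075,0,0.6],[0,0,0,-0.0006,-0.0075,0,0.6],[0,0,0,-0.0006,-0.0075,0,0.6],[0,0,0,-0.0006,-0.0075,0,0.6],[0,0,0,-0.0006,-0.0075,0,0.6],[0,0,0,-0.0006,-0.0075,0,0.6],[0,0,0,0,0,0,0.6],[0,0,0,0,0,0,0.6]],
])

```text
time_s: 13.05
ee_pos: [530.9, -10.1, 85.9]
ee_rot: [-180.0, -0.0, 175.2]
force: [1.6, -0.4, -0.3]
gripper_width: 40.1
gripper_force: 12.0
```

Request:
send_rows([
  [[0,0,0,0,0,0,-0.1],[0,0,0,0,0,0,-0.4],[0,0,0,0,0,0,-0.5],[0,0,0,0,0,0,-0.5],[0,0,-0.024,0,0,0.05,-0.5],[0,0,-0.024,0,0,0.057,-0.5],[0,0,0,0,0,0,-0.5],[0,0,0,0,0,0,-0.5]],
])

```text
time_s: 13.85
ee_pos: [530.9, -9.8, 107.3]
ee_rot: [180.0, 0.0, 171.0]
force: [-0.4, -0.2, 1.2]
gripper_width: 68.6
gripper_force: 0.0
```

```bash
sed -i 's/P\[...,0\]-523,P\[...,1\]+98/P[...,0]-530,P[...,1]+10/' look.py; python3 look.py pics/w2.png
```

```text
[530.9  -9.8 107.3] [180.   0. 171.] 13.85
128.96784334451772
bar 1036 z 129.1 c [529.7  -9.5] size [10.6 45.9] ang 81.4
block 1874 z 104.4 c [527.7  -9.2] size [39.7 29.9] ang 84.6
bed 2141 z 70.4 c [582.   51.5] size [ 54.8 269.4] ang 9.1
```

View pics/w2.png

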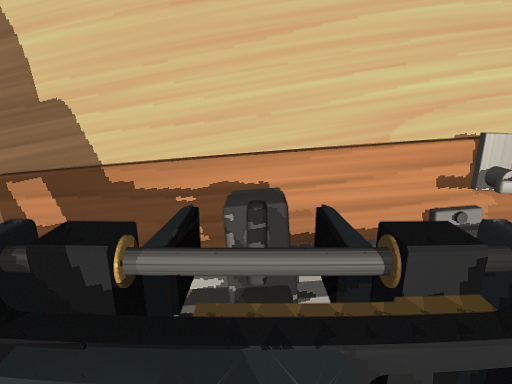

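Request:
send_rows([
  [[0,0,0,-0.006,0.001,0,0.3],[0,0,0,0,0,0,0.6],[0,0,0,0,0,0,1],[0,0,0,0,0,0,1],[0,0,0,0,0,0,1],[0,0,0,0,0,0,1],[0,0,0,0,0,0,1]],
], grip_force=50)

```text
time_s: 14.65
ee_pos: [529.8, -9.7, 107.4]
ee_rot: [-180.0, 0.0, 170.9]
force: [-0.5, -3.1, -0.0]
gripper_width: 15.3
gripper_force: 6.4
```

Request:
send_rows([
  [[0,0,-0.05,0,0,0,1],[0,0,-0.05,0,0,0,1],[0,0,-0.05,0,0,0,1],[0,0,-0.05,0,0,0,1],[0,0,-0.05,0,0,0,1],[0,0,-0.05,0,0,0,1],[0,0,-0.05,0,0,0,1],[0,0,-0.05,0,0,0,1],[0,0,-0.05,0,0,0,1],[0,0,-0.05,0,0,0,1]],
])

```text
time_s: 15.65
ee_pos: [530.5, -9.2, 107.4]
ee_rot: [179.9, 0.0, 125.8]
force: [1.3, 1.8, -1.7]
gripper_width: 12.4
gripper_force: 50.0
```

```bash
python3 -c "
from h import *
s=env.state(); print(s['force'],s['torque'],s['ee_rot'],s['ee_pos'],s['effort'].round(2))"
```

```text
[ 1.27639847  1.78608009 -1.72542121] [ 0.29116597 -0.3662673   0.09610791] [1.79903889e+02 1.88458851e-02 1.25755110e+02] [530.46784165  -9.20463196 107.39770822] [ -0.86 -39.65 -19.28  -0.29   0.57  -0.53]
```

Request:
send_rows([
  [[0,0,-0.05,0,0,0,1],[0,0,-0.05,0,0,0,1],[0,0,-0.05,0,0,0,1],[0,0,-0.05,0,0,0,1],[0,0,-0.05,0,0,0,1]],
], grip_force=60)

```text
time_s: 16.15
ee_pos: [531.1, -9.2, 107.4]
ee_rot: [179.8, -0.0, 103.3]
force: [3.1, 2.7, -2.4]
gripper_width: 12.5
gripper_force: 60.0
```

```bash
python3 -c "
from h import *
s=env.state(); print(s['force'],s['torque'],s['ee_rot'],s['ee_pos'],s['gripper_width'])"
```

```text
[ 3.08860439  2.66457089 -2.37057303] [ 0.31648004 -0.64941213  0.06353198] [ 1.79828118e+02 -7.42671951e-03  1.03253192e+02] [531.08865365  -9.15563493 107.4080262 ] 12.519955320484643
```

Request:
send_rows([
  [[0,0,-0.04,0,0,0,1],[0,0,-0.04,0,0,0,1],[0,0,-0.04,0,0,0,1],[0,0,0,0,0,0,1]],
])

```text
time_s: 16.55
ee_pos: [531.4, -9.1, 107.5]
ee_rot: [179.8, -0.0, 92.6]
force: [4.9, 1.5, -3.4]
gripper_width: 12.7
gripper_force: 60.0
```

```bash
python3 -c "
from h import *
s=env.state(); print(s['force'],s['torque'],s['ee_rot'],s['ee_pos'],s['gripper_width'])"; python3 look.py pics/w3.png
```

```text
[ 4.91228387  1.5364631  -3.41380583] [ 0.35281007 -0.99486583  0.03402237] [ 1.79791828e+02 -3.95156354e-02  9.26264332e+01] [531.4167382   -9.14492769 107.45290184] 12.728750187328504
[531.4  -9.1 107.5] [179.8  -0.   92.6] 16.55
129.0251745342534
bar 1033 z 129.1 c [529.8  -9.6] size [10.9 45.4] ang 3.7
block 286 z 103.1 c [529.8   8.5] size [ 4.7 30.2] ang 89.7
bed 15783 z 70.2 c [626.8  66.5] size [124.8 113.6] ang 85.4
```

View pics/w3.png

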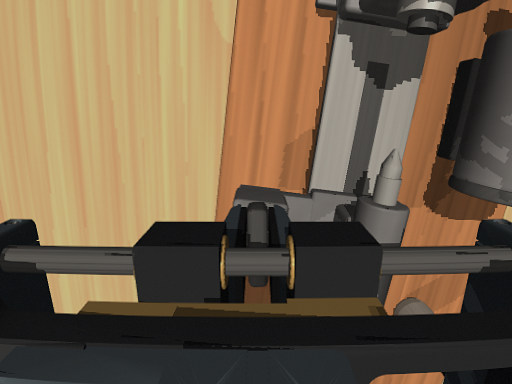

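Request:
send_rows([
  [[0,0,-0.03,0,0,0,1],[0,0,-0.03,0,0,0,1],[0,0,0,0,0,0,1]],
])

```text
time_s: 16.95
ee_pos: [531.6, -9.1, 107.5]
ee_rot: [179.8, -0.1, 87.3]
force: [5.5, 2.5, -4.0]
gripper_width: 12.4
gripper_force: 60.0
```

```bash
python3 -c "
from h import *
s=env.state(); print(s['force'],s['torque'],s['ee_rot'],s['ee_pos'],s['gripper_width'],s['effort'].round(2))"; python3 look.py pics/w4.png
```

```text
[ 5.49772394  2.48657235 -3.97092877] [ 0.43794522 -1.08693996  0.09444468] [ 1.79773983e+02 -5.56680020e-02  8.72750698e+01] [531.59126177  -9.14406763 107.46339182] 12.357664258268109 [ -1.42 -41.27 -18.13  -0.59   1.79   0.28]
[531.6  -9.1 107.5] [ 1.798e+02 -1.000e-01  8.730e+01] 16.95
128.98273231081612
bar 1039 z 129.1 c [529.7  -9.7] size [11.6 45.7] ang 0.5
block 269 z 103.1 c [530.    8.3] size [ 4.2 29.8] ang 86.5
bed 16019 z 70.2 c [626.7  67.6] size [122.7 113.1] ang 85.4
```

Request:
send_rows([
  [[0,0,-0.03,0,0,0,1],[0,0,-0.02,0,0,0,1],[0,0,0,0,0,0,1]],
])

```text
time_s: 17.35
ee_pos: [531.7, -9.2, 107.5]
ee_rot: [179.8, -0.0, 83.0]
force: [5.8, 2.9, -3.9]
gripper_width: 12.8
gripper_force: 61.1
```

```bash
python3 -c "
from h import *
s=env.state(); print(s['force'],s['torque'],s['ee_rot'],s['ee_pos'],s['gripper_width'],s['effort'].round(2))"; python3 look.py pics/w5.png
```

```text
[ 5.76663458  2.87466122 -3.86577973] [ 0.55320199 -1.17222721  0.93565441] [ 1.79764578e+02 -3.23496208e-02  8.29640399e+01] [531.68244531  -9.20260477 107.47601512] 12.826812318498673 [ -2.47 -41.3  -18.08  -0.26   1.85   1.04]
[531.7  -9.2 107.5] [179.8  -0.   83. ] 17.35
129.05033160724307
bar 1038 z 129.1 c [530.   -9.4] size [45.7 11. ] ang 88.6
block 318 z 103.7 c [530.3   8. ] size [16.6 26.1] ang 56.5
bed 16313 z 70.2 c [626.7   3.2] size [122.6 239.5] ang 0.2
```

Request:
send_rows([
  [[0,0,0,0,0,0,0.4],[0,0,0,0,0,0,0.4],[0,0,0,0,0,0,0.4],[0,0,0,0,0,0.05,0.4],[0,0,0,0,0,0.1,0.4],[0,0,0,0,0,0.2,0.4],[0,0,0,0,0,0.2,0.4],[0,0,0,0,0,0.2,0.4],[0,0,0,0,0,0,0.4],[0,0,0,0,0,0,0.4]],
])

```text
time_s: 18.45
ee_pos: [529.8, -9.7, 258.7]
ee_rot: [179.9, -0.0, 82.7]
force: [-0.1, -0.3, -1.1]
gripper_width: 27.5
gripper_force: 0.0
```

```bash
python3 look.py pics/w6.png
```

```text
[529.8  -9.7 258.7] [179.9  -0.   82.7] 18.45
129.11258212181363
bar 477 z 129.2 c [529.5  -9.9] size [46.  10.9] ang 89.5
block 634 z 104.5 c [529.1  -9.8] size [39.6 33.2] ang 85.2
bed 6009 z 70.2 c [620.1  44.9] size [247.2 195.2] ang 84.0
```

View pics/w6.png

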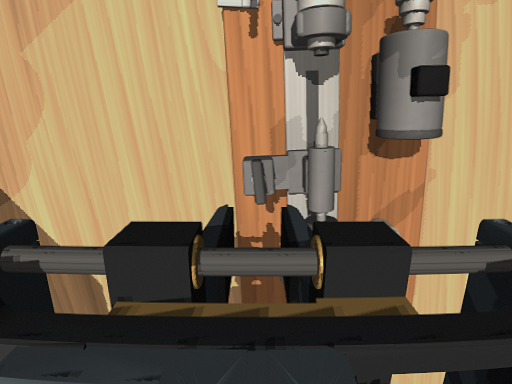

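The tailstock's clamp bar now lies along the bed (bar at about column 262, row 178), turned about 1.5 rad. The block is still where it was drawn back to, and the gripper is clear above it.

```bash
python3 -c "
from workcell import env
print(env.job_done())"
```

```text
the job is handed in; nothing more can be done
None
```

The tailstock began to bind about 97 mm along from where it started. I stopped at about 9 N, drew it back to about 9–10 mm short of that place, turned the T-bar clockwise to its stop, and handed the job in at about 18.5 s with the gripper clear and nothing else on the bench touched.

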